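# Unbar the glue rack and take out the red figure

## Task

The red figure in the glue rack is dry: lift the yellow retaining bar up out of its two open brackets and lay it flat, handle up, on the bare bench beside the rack. Then take out the red figure and lay it down inside the green-lined box. Leave the blue figure where it lies in the rack, and set things down rather than dropping them.

Things in the scene. Friction and masses are not known exactly. Their poses are not given: they have to be found in the camera images.
- bar: Yellow bar 250 long (y) x 24 wide (x) x 14 thick; black grip block on its middle, 20 (x) x 60 (y), top 56 above the underside; 120 g. Origin: centre of underside, z up. Starts 66 above the bench in two open U brackets (slot 30 wide, tops 84 above the bench) 111 either side of its middle; lifts straight up. Below it, same centre and yaw, the fixed rack: board 130 (x) x 250 (y) x 10.
- red_figure: Wooden Santa on its back, coat and hat red, 80 g. Coat: cylinder, diameter 34, length 90. Origin: on the axis at mid coat; x axis towards the hat: foot at x = -45, hat tip at +100 mm. Starts under the bar, axis 47 above the bench, 42 to one or other side of the bar's middle, in notches of two rails (10 thick, tops 44 above the bench) at x = -32 and +32; clear on both sides between the rails.
- blue_figure: The same figure with blue coat and hat, in the rack's other place, parallel to the red one, 50 mm of air between them; it stays there. Same size, origin and axes as the red one. The hats overhang the rack board's +x edge by about 35 mm.
- box: White card box with green lining, fixed, open on top: 240 (x) x 150 (y) x 34 tall outside, walls and floor 5 thick. Origin: centre of underside; x along its length, z up. Rack and box stand left and right of the robot's x axis (either way round); the bench between them, midway, is bare for at least 140 mm in width, from 400 to 700 mm ahead of the robot.

How it is judged (in metres and radians):
On the way, in this order (a step that is already met when the one before it is completed fails the run):
1. the bar is out of its brackets, lying flat on the bench, handle up, and let go (height (world z) of bar below 0.006 m and angle between bar's own z axis and vertical below 0.12 rad and horizontal distance between bar and blue_figure above 0.07 m and contact force between the fingers and bar below 0.1 N and linear speed of bar below 0.03 m/s), for 0.2 s.
2. the red figure lies in the box (x of red_figure in the frame of box between -0.1 and 0.1 m and y of red_figure in the frame of box between -0.068 and 0.068 m and z of red_figure in the frame of box between 0.01 and 0.032 m and angle between red_figure's own x axis and vertical between 1.3 and 1.84 rad and contact force between the fingers and red_figure below 0.1 N and linear speed of red_figure below 0.03 m/s), for 0.2 s.
At the end, for the whole second after the job is handed in: The bar lies flat on the bench (underside within 6 mm of the bench, handle up within 7 degrees), its middle more than 70 mm from the blue figure; the red figure lies on the box's floor within its walls (lying within 15 degrees of level); both released and at rest (all of step 1 and all of step 2); the robot touches nothing.
It fails at once if the blue figure is moved more than 25 mm (distance of blue_figure from where it was at the start of the episode above 0.025 m).
It fails at once if the bar is dropped (falls free faster than 0.9 m/s, about 40 mm) (linear speed of bar above 0.9 m/s and contact force between the fingers and bar below 0.1 N).
It fails at once if the red figure is dropped (falls free faster than 0.9 m/s, about 40 mm) (linear speed of red_figure above 0.9 m/s and contact force between the fingers and red_figure below 0.1 N).
It also fails if it takes over 59 s, if anything falls off the work surface, if the arm or the gripper's body presses on something with over 40 N, if the wrist force passes 120 N, or if a joint passes its speed limit or range.

## Robot

A 6-joint arm with a two-finger parallel gripper is mounted at the origin on the work surface. World frame = base frame: x ahead of the robot, y to its left, z up, the work surface at z = 0. Lengths are in m, angles in degrees, forces in N, time in s.
With the tool pointing down it reaches from about 0.375 to 0.75 m from the base axis. Payload 9 kg.
Tool frame: the origin (TCP) lies where the fingers leave the gripper's body, on its centre line; the fingertips stand 73 mm ahead of it and the grasp point (between the pads) lies 54 mm ahead of it (robot.tip_reach is the distance from the TCP to the fingertips, in m); z points along the fingers, y is the line along which they close (so a half turn about z gives the same grasp; the last joint's range is limited). The gripper opens to 85 mm and grips with 20 to 120 N. Pads are 22 mm wide; open, the fingers measure 114 mm over their backs; the gripper's body (76 mm by 85 mm) begins 54 mm behind the grasp point. The pads swing forward as they close: fully open they stand 13 mm farther back than shut.
Start: joints at [-80.713, 5.964, 5.575, 89.605, 0, 77.527], TCP at [0.222, -0.557, 0.304] pointing down, gripper open.
Joint ranges: [-171.21, 171.21], [-48.23, 106.86], [-62.78, 66.21], [-105.2, 120.99], [-86.42, 89.51], [-180, 180]. Speed limits (degrees/s): [127.2, 127.2, 147.25, 180, 180, 180].

## Interface

Orientations are given as [roll, pitch, yaw] about the fixed x, y, z axes, in that order (R = Rz(yaw) Ry(pitch) Rx(roll)).
In Python, from plant import robot gives the robot as it stands. Calls block until the motion is done:
- robot.move_pose(position, orientation): joint-space move of the TCP to a pose.
- robot.line_to(position, vel=0.15, rotation=None, guard=None): straight line of the TCP; rotation=None keeps the orientation; vel is the mean speed in m/s. With guard (N) it stops when the force on the tool has changed by that much, and returns True; else False.
- robot.goto_joints(angles): joint-space move.
- robot.set_gripper(opening): finger opening in m; the grip force is fixed at half the most; returns when the fingers have stopped.
- robot.pause(seconds).
- robot.ik(position, orientation): joint angles nearest the present ones, or None.
- robot.observe(): the state.
- robot.grab_frame(name): name is "scene" or "top" or "wrist"; returns the picture (384x512x3 uint8, blue, green, red); there is no depth.
- robot.get_calibration(name): a dict with "vertical_fov" (degrees; the focal length in pixels is half the picture's height over the tangent of half this angle, whatever the lens; pixels are square), "cx", "cy" (the principal point, pixels), "rvec" (rotation vector, rad) and "tvec" (3), from world to camera coordinates, as OpenCV has them. Camera axes: x right, y down, z forward; pixel columns grow to the right and rows downward; lengths in m; the calibration is good to about 2 mm. A picture is of the moment at which its call begins: read the wrist's pose just before it. get_calibration takes no time and is no camera call; for the wrist camera it gives the pose at the moment of the call.
A pose or a line that the arm cannot do raises robot.IKError and nothing moves.
- robot.job_done(): hands the job in; it is judged then, once.
The state is a dict: "time": time; "q": joint angles; "qvel": joint speeds; "joint_torque": joint torques, N m; "tool_pos": TCP position; "tcp_rot": TCP orientation; "ft_force": force on the tool from outside, world axes, zero at the start; "torque": the same for the moment, N m; "gripper_width": finger opening in m; "gripper_force": force on a finger pad.
Only numpy, scipy, OpenCV 4.12 (cv2) and the standard library are available. Lean on these libraries where they do the work, as an engineer would, in place of code of your own. Each camera call takes 0.05 s, during which the arm holds its last target. There are 200 camera calls.

## Working session

There is one attempt and no reset: what is moved stays moved. The work goes in short steps, each a Python script; the robot and the scene stay as the last script left them, time stands still between calls to the robot, and variables do not carry over. Pictures are saved under pics/ and viewed, at most 10 in all, crops included, and the job is handed in when it is done.

```bash
mkdir -p pics; python3 - <<'E'
from plant import robot
import cv2
for n in("top","scene"):
    cv2.imwrite(f"pics/{n}0.png",robot.grab_frame(n)); print(n,robot.get_calibration(n))
print(robot.observe())
E
```

```text
top {'vertical_fov': 49.925623522174945, 'cx': 258.9212481784598, 'cy': 187.8831881247665, 'rvec': array([ 2.17818332, -2.22058977,  0.10441987]), 'tvec': array([-0.01188811,  0.57206999,  0.87992633])}
scene {'vertical_fov': 45.48160304678018, 'cx': 261.7306678042288, 'cy': 191.6672880344314, 'rvec': array([ 1.89629291,  1.57351524, -0.62963484]), 'tvec': array([-0.09372821, -0.33624976,  1.45909289])}
{'time': 0.1, 'q': array([-8.07129970e+01,  5.99558280e+00,  5.53253300e+00,  8.96064045e+01,
       -1.73172215e-03,  7.75273537e+01]), 'qvel': array([-0.0473967 , -0.130777  ,  0.05455917,  0.07948096,  0.05277989,
        0.0209496 ]), 'joint_torque': array([ 5.44834358e-03, -5.58205533e+01,  5.04720354e+01,  1.33298148e-02,
       -3.44270438e-04,  2.23661324e-06]), 'tool_pos': array([ 0.2224004 , -0.55702225,  0.30320588]), 'tcp_rot': array([-1.79931811e+02, -1.33094384e-02,  2.17596425e+01]), 'ft_force': array([ 0.19477368,  0.54032778, -0.18743668]), 'torque': array([ 0.03479762, -0.01452736, -0.03966342]), 'gripper_force': 0.0, 'gripper_width': 0.08518692618308854}
```

View pics/top0.png

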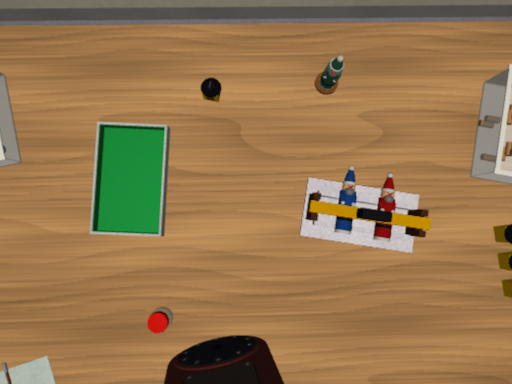

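View pics/scene0.png

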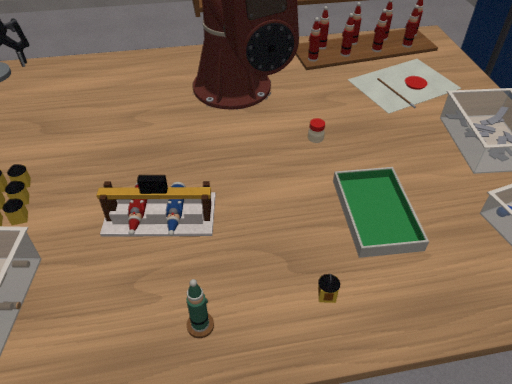

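The top view shows the box at about (130,180) and the rack at about (362,214). The bar runs from (310,207) to (430,223), with red at (386,210) on the right (−y) side and blue at (347,205).

```bash
cat > h.py <<'E'
from plant import robot
import numpy as np, cv2
def P(cal,uv,z):
    f=192/np.tan(np.radians(cal["vertical_fov"]/2)); R=cv2.Rodrigues(np.array(cal["rvec"]))[0]; t=np.array(cal["tvec"])
    uv=np.atleast_2d(np.float64(uv)); d=np.c_[(uv[:,0]-cal["cx"])/f,(uv[:,1]-cal["cy"])/f,np.ones(len(uv))]@R
    c=-R.T@t; return c+d*((z-c[2])/d[:,2])[:,None]
def blob(img,lo,hi,box):
    m=cv2.inRange(cv2.cvtColor(img,cv2.COLOR_BGR2HSV),lo,hi); k=np.zeros_like(m); x0,y0,x1,y1=box; k[y0:y1,x0:x1]=m[y0:y1,x0:x1]
    return k
E
python3 - <<'E'
from h import *
im=cv2.imread("pics/top0.png"); c=robot.get_calibration("top")
def rect(lo,hi,b,z):
    k=blob(im,lo,hi,b); r=cv2.minAreaRect(cv2.findNonZero(k)); p=P(c,cv2.boxPoints(r),z)
    print(r,np.round(p.mean(0),4),[np.round(np.linalg.norm(p[i]-p[i-1]),4) for i in(1,2)],[np.round(np.degrees(np.arctan2(*(p[i]-p[i-1])[[1,0]])),1) for i in (1,2)])
rect((20,150,120),(35,255,255),(295,170,440,260),.08)
rect((50,100,50),(75,255,255),(80,110,180,250),.02)
print("board",np.round(P(c,[(309,179),(419,193),(414,250),(302,236)],.01).mean(0),4))
print("redfoot/hat",np.round(P(c,[(383,238),(391,174)],.05),4),"blue",np.round(P(c,[(344,231),(351,168)],.05),4))
print("boxtop",np.round(P(c,[(97,122),(169,123),(163,237),(90,235)],.034),4))
E
```

```text
((369.9335021972656, 214.68206787109375), (122.02589416503906, 12.012518882751465), 8.746162414550781) [ 0.5086 -0.2469  0.08  ] [np.float64(0.0245), np.float64(0.2503)] [np.float64(-10.4), np.float64(-99.8)]
((128.20130920410156, 178.9268341064453), (65.55801391601562, 107.0415267944336), 3.224522590637207) [0.5974 0.2597 0.02  ] [np.float64(0.2322), np.float64(0.1423)] [np.float64(-2.8), np.float64(-94.1)]
board [ 0.5096 -0.2479  0.01  ]
redfoot/hat [[ 0.4591 -0.2814  0.05  ]
 [ 0.5941 -0.3041  0.05  ]] blue [[ 0.4755 -0.1993  0.05  ]
 [ 0.6085 -0.2188  0.05  ]]
boxtop [[0.719  0.3225 0.034 ]
 [0.7146 0.1687 0.034 ]
 [0.4703 0.1826 0.034 ]
 [0.4778 0.3356 0.034 ]]
```

```bash
python3 - <<'E'
from h import *
b=np.array([.5086,-.2469])
robot.move_pose([*b,.32],[180,0,80.2])
c=robot.get_calibration("wrist"); im=robot.grab_frame("wrist"); cv2.imwrite("pics/w1.png",im)
k=blob(im,(20,150,120),(35,255,255),(0,0,512,384)); r=cv2.minAreaRect(cv2.findNonZero(k)); p=P(c,cv2.boxPoints(r),.08)
print(r,np.round(p,4),p.mean(0)); print(robot.observe()["q"],robot.observe()["time"],c)
E
```

```text
((255.0, 164.0), (206.0, 22.0), 90.0) [[ 0.5194 -0.1209  0.08  ]
 [ 0.5422 -0.1249  0.08  ]
 [ 0.5031 -0.3698  0.08  ]
 [ 0.4743 -0.3648  0.08  ]] [ 0.50976626 -0.24511161  0.08      ]
[-3.92505104e+01  1.52805274e-01  1.22944959e+00  9.10851761e+01
 -1.15370183e-02  6.06645217e+01] 1.7083 {'vertical_fov': 71.55975359859694, 'cx': 253.9955645155312, 'cy': 194.0604718303007, 'rvec': array([-2.83249424,  0.24376047,  0.0379787 ]), 'tvec': array([-0.54290678, -0.19284698,  0.3484339 ])}
```

View pics/w1.png

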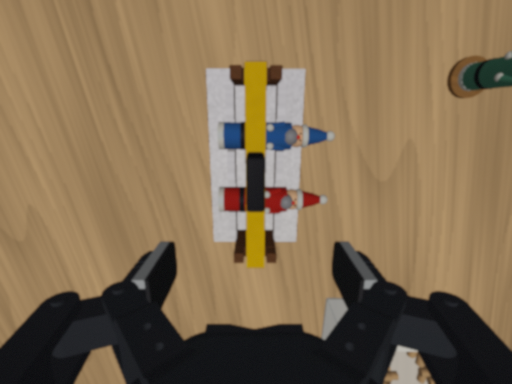

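The wrist view shows the bar aligned with the tool, spanning (255,61)–(255,267). Red is at y≈200 and blue at y≈135. Both estimates agree to about 2 mm, so I'll grip and lift.

```bash
python3 - <<'E'
from h import *
b=np.array([.5092,-.246])
def st(m): o=robot.observe(); print(m,round(o["time"],2),o["tool_pos"].round(4),o["ft_force"].round(1),o["gripper_width"].round(4),round(o["gripper_force"],1))
print(robot.line_to([*b,.163],vel=.12,guard=15)); st("down")
robot.set_gripper(.0); st("grip")
robot.line_to([*b,.24],vel=.08); st("lift")
c=robot.get_calibration("wrist"); cv2.imwrite("pics/w2.png",robot.grab_frame("wrist"))
robot.move_pose([.55,.025,.24],[180,0,178]); st("over")
cv2.imwrite("pics/s2.png",robot.grab_frame("scene"))
E
```

```text
FalseTraceback (most recent call last):
  File "<stdin>", line 4, in <module>
  File "<stdin>", line 3, in st
AttributeError: 'float' object has no attribute 'round'
```

```bash
cat >> h.py <<'E'
def st(m): o=robot.observe(); print(m,round(o["time"],2),o["tool_pos"].round(4),o["ft_force"].round(1),round(o["gripper_width"],4),round(o["gripper_force"],1))
E
python3 - <<'E'
from h import *
b=np.array([.5092,-.246])
st("down"); robot.set_gripper(.0); st("grip")
robot.line_to([*b,.24],vel=.08); st("lift")
robot.move_pose([.55,.025,.24],[180,0,178]); st("over")
cv2.imwrite("pics/s2.png",robot.grab_frame("scene"))
E
```

```text
down 3.17 [ 0.5096 -0.2463  0.1639] [ 0.1 -0.3  1.2] 0.0853 0.0
grip 3.77 [ 0.5092 -0.2461  0.1631] [-1.2 -0.4  1.9] 0.0193 58.6
lift 4.89 [ 0.509  -0.2458  0.2393] [ 0.3  0.  -1.5] 0.0191 58.5
over 6.01 [0.55   0.0245 0.2397] [ 0.2 -1.  -1.1] 0.019 58.6
```

View pics/s2.png

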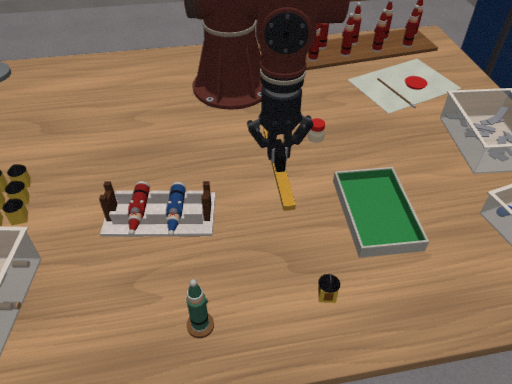

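The bar is held level, and the red and blue figures are undisturbed. I'll lower it under guard and release.

```bash
python3 - <<'E'
from h import *
robot.line_to([.55,.025,.112],vel=.1)
print(robot.line_to([.55,.025,.092],vel=.02,guard=5)); st("set")
robot.set_gripper(.085); robot.pause(.2); st("open")
robot.line_to([.55,.025,.24],vel=.15)
robot.move_pose([.50,-.285,.28],[180,0,170.2]); st("red")
c=robot.get_calibration("wrist"); np.save("c3.npy",c,allow_pickle=True); cv2.imwrite("pics/w3.png",robot.grab_frame("wrist"))
cv2.imwrite("pics/t3.png",robot.grab_frame("top"))
E
```

```text
True
set 8.22 [0.5499 0.0251 0.0972] [-0.   0.7  5.2] 0.0198 59.6
open 9.07 [0.5493 0.0252 0.0964] [-0.3 -0.7  0.1] 0.0848 0.0
red 11.38 [ 0.5003 -0.284   0.2797] [-0.1  0.5 -0. ] 0.0849 0.0
```

View pics/w3.png

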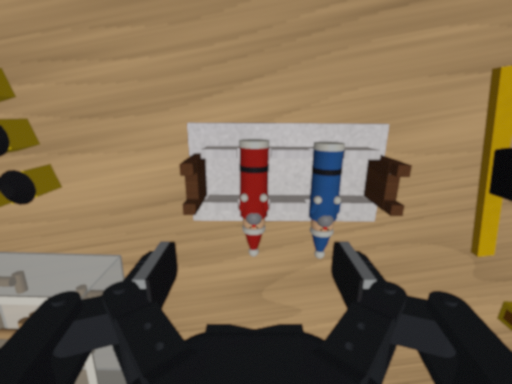

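View pics/t3.png

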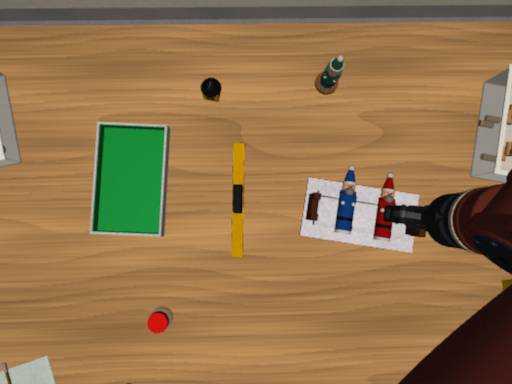

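The bar lies flat at about (237,200) in the top view, clear of the rack, and both figures are still in place. In the wrist view red's axis is near x≈254, from foot (254,142) to hat tip (254,253). Next I'll fit red, grip it and lift.

```bash
python3 - <<'E'
from h import *
c=np.load("c3.npy",allow_pickle=True).item(); im=cv2.imread("pics/w3.png")
k=blob(im,(0,150,60),(8,255,255),(225,135,285,235))|blob(im,(172,150,60),(180,255,255),(225,135,285,235))
e=lambda y:np.array([np.nonzero(k[y])[0].min(),np.nonzero(k[y])[0].max()]).mean()
ys=[155,165,182,188]; p=P(c,[(e(y),y) for y in ys],.050); print(p.round(4))
tip=P(c,[(254,253),(254,142)],.047); print("tip,foot",tip.round(4))
d=np.array([np.cos(np.radians(-9.8)),np.sin(np.radians(-9.8))]); n=np.array([-d[1],d[0]])
b=np.array([.5092,-.246]); off=((p[:,:2]-b)@n).mean(); print("off",off,((tip[:,:2]-b)@n),((tip[:,:2]-b)@d))
g=b+n*off; print(g)
assert abs(off+.042)<.006
g=b+n*(off-.042)/2
robot.set_gripper(.06)
robot.line_to([*g,.15],vel=.15)
print(robot.line_to([*g,.104],vel=.06,guard=8)); st("down")
robot.set_gripper(0); st("grip")
robot.line_to([*g,.2],vel=.08); st("lift")
cv2.imwrite("pics/w4.png",robot.grab_frame("wrist"))
E
```

```text
[[ 0.4716 -0.2789  0.05  ]
 [ 0.4829 -0.2808  0.05  ]
 [ 0.5025 -0.2842  0.05  ]
 [ 0.5096 -0.2854  0.05  ]]
tip,foot [[ 0.5954 -0.2994  0.047 ]
 [ 0.4578 -0.2759  0.047 ]]
off -0.03876364913589411 [-0.03797046 -0.03825622] [ 0.09406895 -0.04553164]
[ 0.50260206 -0.28419801]
False
down 13.79 [ 0.5025 -0.2859  0.1044] [-1.   0.5 -0.5] 0.06 0.0
grip 14.15 [ 0.5027 -0.2861  0.1047] [-0.5  1.   5.1] 0.0319 59.3
lift 15.5 [ 0.5021 -0.2856  0.1993] [ 0.7 -0.7 -0.3] 0.032 59.5
```

View pics/w4.png

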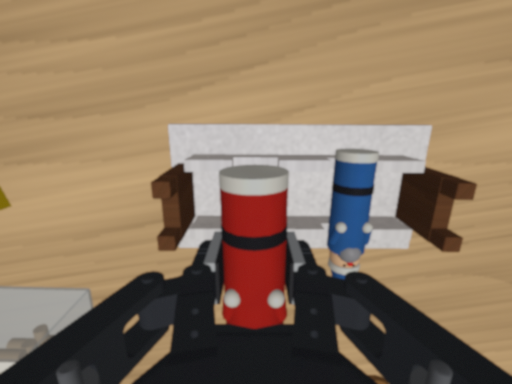

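Red is held straight and blue is still in its place. I'll carry red to the box.

```bash
python3 - <<'E'
from h import *
x,y=.5655,.254
robot.move_pose([x,y,.2],[180,0,177]); st("over")
robot.line_to([x,y,.098],vel=.1); st("near")
print(robot.line_to([x,y,.074],vel=.02,guard=4)); st("set")
cv2.imwrite("pics/s5.png",robot.grab_frame("scene")[130:280,240:460].repeat(3,0).repeat(3,1))
E
```

```text
over 17.51 [0.5659 0.2531 0.2   ] [ 0.2  0.8 -0.7] 0.0323 59.5
near 18.68 [0.566  0.2541 0.0989] [-0.1  0.8 -0.6] 0.0323 59.5
True
set 19.54 [0.5654 0.254  0.0798] [-1.2 -1.   6.1] 0.0323 59.9
```

View pics/s5.png

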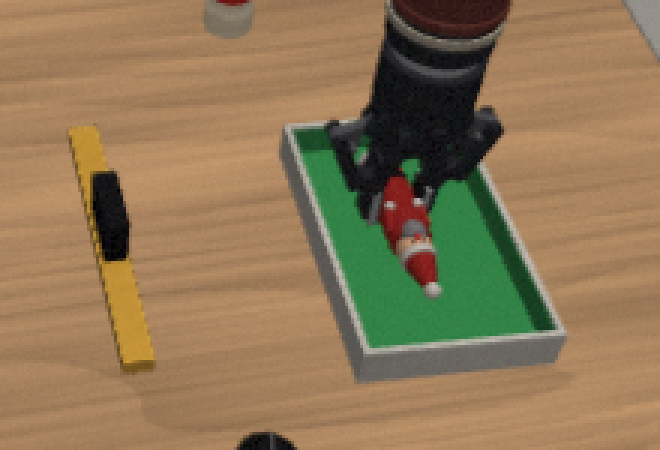

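Contact came at the expected height (0.0798) and red lies inside the box, with the bar flat on the bench. I'll release slowly and retreat.

```bash
python3 - <<'E'
from h import *
robot.set_gripper(.06); robot.pause(.4); st("open")
robot.line_to([.5655,.254,.26],vel=.1); robot.pause(.5)
robot.move_pose([.45,.25,.3],[180,0,177]); st("up")
cv2.imwrite("pics/t6.png",robot.grab_frame("scene"))
E
```

```text
open 20.38 [0.5648 0.2538 0.0789] [ 0.7 -1.1 -0.2] 0.0597 0.0
up 23.39 [0.45   0.2501 0.3006] [-0.2 -1.3 -0.5] 0.0598 0.0
```

View pics/t6.png

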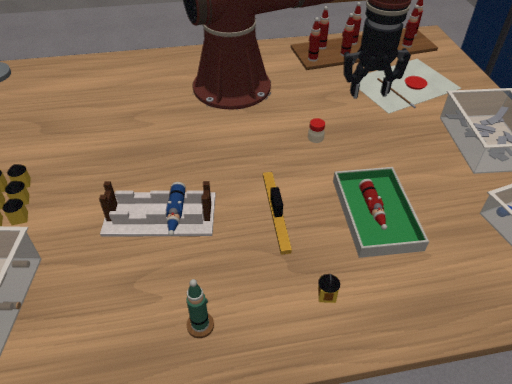

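Red lies in the box at about (375,205), the bar is flat at (277,210), blue is in the rack at (176,207), and the arm is clear.

```bash
python3 -c "
from plant import robot
print(robot.job_done())"
```

```text
the job is handed in; nothing more can be done
None
```

I handed the job in after about 23 s of the 59 s limit: the bar lies flat, handle up, on the bench beside the rack, the red figure lies in the green-lined box, and the blue figure is still in its place; the hand-in gave no verdict.

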